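# Check that the crimper's hand lever stops short of its bar

## Task

Check the stop of the bench-mounted hand crimper: with a fingertip push its safety catch round by the thumb tab until it lies along the fixed bar, then, with the outside of the fingers on the lever's outer side, press the lever gently in until it stands firmly on its stop screw. Let it spring right back out to see that it returns freely, then press it in firmly on the stop again and finish while still holding it there, so that a colleague can measure the gap left to the bar. Only push: do not grip the tab or the lever, do not squeeze the lever against the bar, and leave the things standing round alone.

Things in the scene. Friction and masses are not known exactly. Their poses are not given: they have to be found in the camera images.
- crimper: Bench-mounted hand crimper, fixed: foot plate, grey head with steel jaws, two handles. Origin on the table surface; x from lever to bar (about away from the robot), y along the handles from head to free ends (about to the robot's left). In this frame, mm: head x -45 to 80, y -135 to -45, up to z 116; lever pivot (upright axis) x -20, y -65. Under the handles 54 mm or more is empty.
- grip_bar: Fixed bar, same origin and axes as the crimper: round steel, 19 mm thick, along y at x 26, z 68 mm, free end at y 124 (rubber cap, 23 mm thick). At y -12 a grey lug (20 x 16 mm, up to z 97) holds the stop screw; at y 75 a 27 mm collar carries the catch. Not to be pushed or gripped.
- lever_pad (a point): Centre of the lever's outer rubber face, the place to press, 120 mm from the pivot. The frame turns with the lever: x into the lever (the way to press), y along it to its ball tip (27 mm thick, centre 52 mm on), z up. The lever is 18 mm thick along x, with a bare steel strip on its inner side; the rubber grip starts 60 mm nearer the pivot, runs to the ball and is 28 mm high (67 to 95 mm above the table).
- crimp_lever (a joint): Lever angle, rad: 0 at rest (sprung out, leaning 0.28 away from the bar), grows as it is pressed in. The spring takes about 2.5 N at the pad to start, 6 N near the stop; a firm press on the stop is 12 to 20 N. It meets the stop screw at 0.26 to 0.36, different each time; would touch the bar at 0.448. The catch, when across, blocks it at about 0.05. The pad moves 12 mm per 0.1 rad.
- stop_screw: The fixed, locked stop screw with a rubber tip in the lug, 81 mm above the table. Origin at the tip that the lever meets, screw axis along its x (parallel to crimper x), knurled head at the far side of the bar. Its rubber gives very little under a firm press.
- safety_catch (a joint): Catch angle, rad: 0 across the gap, in the lever's way; 1.5 (its end) folded along the bar, pointing to the head. Starts at 0 to 0.15. Turns about an upright axis, anticlockwise from above as it grows, with light friction (about 1 N at the tab), and stays where it is left.
- catch_pivot (a point): Catch pivot, an upright axis on the collar of the bar, at the underside of the catch plate (82 mm above the table); fixed to the crimper, same axes.
- spare_die: Spare steel crimp die, 44 mm across, 34 mm high, standing loose beyond the bar; bystander. Origin under its centre.
- guide_bush: Loose guide bush, 30 mm across, 27 mm high; bystander. Origin under its centre.
- capped_vial_a: Capped vial, 30 mm across, 75 mm high, standing beyond the bar; bystander. Origin under its centre.
- capped_vial_b: Second capped vial, 30 mm across, 75 mm high; bystander. Origin under its centre.
- open_vial: Open vial, 30 mm across, 67 mm high, standing to the right of the crimper; bystander. Origin under its centre.
- loose_cap: Loose blue flip cap, 32 mm across, 12 mm high, lying on the table on the robot's side of the crimper head; bystander. Origin under its centre.
- catch_tab (a point): Middle of the catch's upright thumb tab, 46 mm from its pivot: 28 mm long (along the catch), 9 mm thick, from the catch plate up to 112 mm above the table (this point 100). At 0 the catch points from its pivot to crimper -x (to the lever), at 1.5 to crimper -y. Push the tab's broad face that looks to +y at 0. The plate is 14 mm wide, 82 to 90 mm above the table, ends 70 mm from the pivot.

How it is judged:
By the outcome, as a careful person would: the job done as asked, in the order asked, and still so for the second after the job is handed in, while the arm keeps its last pose, push and grip.
It also fails if it takes over 67 s, if anything falls off the work surface, if the arm or the gripper's body presses on something with over 40 N, if the wrist force passes 120 N, or if a joint passes its speed limit or range.

## Robot

A 6-joint arm with a two-finger parallel gripper is mounted at the origin on a cart in front of the work surface, level with it; the furniture and walls round the work are solid. World frame = base frame: x ahead of the robot, y to its left, z up, the work surface at z = 0. Lengths are in mm, angles in rad, forces in N, time in s.
With the tool pointing down it reaches from about 350 to 775 mm from the base axis. Payload 7.3 kg.
Tool frame: the origin (TCP) lies midway between the tips of the shut fingers; the grasp point (between the pads) lies 19 mm behind it (grip_depth is the distance from the TCP to the grasp point, in mm); z points along the fingers, y is the direction in which the jaws open and shut (so a half turn about z gives the same grasp; the last joint's range is limited). The gripper opens to 92 mm and grips with 3 to 60 N. Pads are 19 mm wide; open, the fingers measure 130 mm over their backs; the gripper's body (75 mm by 190 mm) begins 47 mm behind the grasp point.
Start: joints at [1.2, 0.342, 1.524, -0, 1.275, -0.146], TCP at [117.012, 511.814, 226.741] pointing down, gripper open.
Joint ranges: [-2.53, 2.53], [-0.77, 2.02], [0.04, 2.7], [-1, 4.14], [0.28, 2.66], [-3.11, 3.11]. Speed limits (rad/s): [2.57, 2.57, 3.14, 3.14, 3.14, 3.14].

## Interface

Orientations are given as [roll, pitch, yaw] about the fixed x, y, z axes, in that order (R = Rz(yaw) Ry(pitch) Rx(roll)).
In Python, from plant import get_obs, capture, close_job, spot_in, silhouettes, mark_of, grip_depth gives the robot as it stands.
- The arm moves only by the tool servo_tool, never from a script. Its arguments are lists of equal length, an entry for each row: "slide": the shift along the tool's x, y, z normalised to -1 to 1, where 1 is 20 cm, a list of three; "rot": the turn, a rotation vector about the tool's x, y, z normalised to -1 to 1, where 1 is pi rad, a list of three; "claw": the finger opening in mm, from 0 to 91.8. A call has 1 to 5 rows; each row is the pose to reach, as a shift and turn from the pose commanded when the call began, along the tool's axes at that moment, turning the shorter way round; what a row does not reach only later rows make up. A row lasts 1/8 s, in which the tool goes at most 62.5 mm and 10.7 degrees, less where a joint would pass 70% of its speed; a pose out of reach is approached as far as the arm can. A call with a number of a shift or a turn outside -1 to 1 is refused whole. A call with a gripper value outside its range is refused whole. The fingers move at their own pace and stop on an object; the grip force is fixed at half the most. Time passes only in rows, so rows that repeat a pose let the fingers close. It gives the time, the measured TCP pose, the force and the opening at its end, in the units of the state.
- get_obs(): the state, without advancing time (a new reading comes with each control period).
- capture(name): name is "scene" or "side" or "wrist"; returns a dict with "frame" (400x640x3 uint8, red, green, blue), "depth" (400x640 float32, mm along the optical axis (not along the pixel's ray), 0 where there is no reading), "vertical_fov" (degrees; the focal length in pixels is half the picture's height over the tangent of half this angle, whatever the lens; pixels are square), "cx", "cy" (the principal point, pixels), "D" ([k1, k2, p1, p2, k3] as OpenCV has them; the pictures are not rectified), "position" and "rotation" of the camera in the world. Camera axes: x right, y down, z forward; pixel columns grow to the right and rows downward; lengths in mm; the calibration is good to about 2 mm. A picture is of the moment at which its call begins.
- close_job(): hands the job in, once; it reports no verdict.
Trained networks look in the newest picture that a camera, given by its name, has taken for a name from the list of things; names that differ only in an ending like _2 or _b are one class to them, and where a whole thing is asked for, a point or a joint stands for the part that bears it (a point fixed in the world has none). Each returns a list of dicts, best first, with "confidence" (0 to 1); they miss things now and then, are a little off and sometimes report something else, mostly with a low value. They report only what shows in the picture. A call takes as long as a camera call.
- spot_in(query, camera): "box" ([left, top, right, bottom] in pixels, round what is visible of it).
- silhouettes(query, camera): "pixels" (400x640 bool, what is visible of it) and "box" ([left, top, right, bottom] in pixels, round what is visible of it).
- mark_of(query, camera): "xy" ([column, row] in pixels: a listed point, or the origin of a listed thing).
The state is a dict: "time": time; "joint_positions": joint angles; "dq": joint speeds; "tau": joint torques, N m; "tool_pos": TCP position; "tcp_rot": TCP orientation; "contact_force": force on the tool from outside, world axes, zero at the start; "moment": the same for the moment, N m; "grip_width": finger opening in mm.
Only numpy, scipy, OpenCV 4.12 (cv2) and the standard library are available. Lean on these libraries where they do the work, as an engineer would, in place of code of your own. Each camera call takes 0.05 s, during which the arm holds its last target. There are 200 camera calls.

## Working session

There is one attempt and no reset: what is moved stays moved. The work goes in short steps, Python scripts to look and compute and a tool call to move; the robot and the scene stay as the last step left them, time stands still between calls to the robot, and variables do not carry over. Pictures are saved under pics/ and viewed, about 8 in all and at most 12, crops included, and the job is handed in when it is done.

Besides the shell and the picture viewer there is one more tool, called as name(argument=value, ...), one argument or row to a line, values as JSON. servo_tool: Moves the arm, as the interface text tells. Scaled input: -1 to 1 covers 20 cm each way for a shift and pi rad each way for a turn. Its arguments: {"type":"object","properties":{"slide":{"type":"array","items":{"type":"array","items":{"type":"number"}}},"rot":{"type":"array","items":{"type":"array","items":{"type":"number"}}},"claw":{"type":"array","items":{"type":"number"}}},"required":["slide","rot","claw"]}

```bash
mkdir -p pics
cat > h.py <<'E'
import numpy as np, cv2
from plant import *
def K(c):
    f=200/np.tan(np.radians(c["vertical_fov"])/2)
    return np.array([[f,0,c["cx"]],[0,f,c["cy"]],[0,0,1.]])
def ray(c,px):
    p=cv2.undistortPoints(np.array([[px]],float),K(c),np.array(c["D"],float))[0,0]
    d=np.array(c["rotation"])@np.array([p[0],p[1],1.]); return np.array(c["position"],float),d
def atz(c,px,z):
    o,d=ray(c,px); return o+d*(z-o[2])/d[2]
def dep(c,px):
    x,y=np.round(px).astype(int); w=c["depth"][y-1:y+2,x-1:x+2]; w=w[w>0]
    if not len(w): return None
    o,d=ray(c,px); return o+d*np.median(w)
def proj(c,P):
    R=np.array(c["rotation"]); q=(np.atleast_2d(P)-c["position"])@R
    return cv2.projectPoints(q,np.zeros(3),np.zeros(3),K(c),np.array(c["D"],float))[0][:,0]
E
python3 - <<'E'
from h import *
np.set_printoptions(precision=1,suppress=True)
o=get_obs();print({k:np.round(v,3) for k,v in o.items()})
Z=dict(crimper=0,grip_bar=0,lever_pad=81,stop_screw=81,catch_pivot=82,catch_tab=100,spare_die=0,guide_bush=0,capped_vial_a=0,open_vial=0,loose_cap=0)
for n in("scene","side","wrist"):
    c=capture(n);cv2.imwrite(f"pics/{n}0.png",c["frame"][...,::-1]);print(n,np.array(c["position"]))
    for q,z in Z.items():
        for m in mark_of(q,n)[:3]:
            print(q,round(m["confidence"],2),np.array(m["xy"]),atz(c,m["xy"],z))
E
```

```text
{'time': np.float64(0.0), 'joint_positions': array([ 1.2,  0.3,  1.5,  0. ,  1.3, -0.1]), 'dq': array([ 0., -0., -0., -0., -0., -0.]), 'tau': array([  0. , -43.1, -24.4,   0.1,   0.1,  -0. ]), 'tool_pos': array([116.8, 511.4, 226. ]), 'tcp_rot': array([-3.1, -0. ,  2.9]), 'contact_force': array([-0.2, -0.5,  0.7]), 'moment': array([ 0., -0., -0.]), 'grip_width': np.float64(91.82)}
scene [ 341.8 1128.6  669.1]Traceback (most recent call last):
  File "<stdin>", line 9, in <module>
  File "h.py", line 10, in atz
    o,d=ray(c,px); return o+d*(z-o[2])/d[2]
                                       ~^^^
IndexError: invalid index to scalar variable.
```

```bash
cat > t.py <<'E'
from h import *
c=capture("scene");print(c["rotation"],c["position"],c["D"],c["vertical_fov"],c["cx"],c["cy"])
E
python3 t.py
sed -i 's/^import numpy.*/&\nfrom scipy.spatial.transform import Rotation as Ro\ndef RM(c):\n    r=np.array(c["rotation"],float)\n    return r if r.shape==(3,3) else Ro.from_euler("xyz",r).as_matrix() if r.size==3 else Ro.from_quat(r).as_matrix()/; s/np.array(c\["rotation"\])/RM(c)/' h.py
cat > look.py <<'E'
from h import *
np.set_printoptions(precision=1,suppress=True)
Z=dict(crimper=0,grip_bar=0,lever_pad=81,stop_screw=81,catch_pivot=82,catch_tab=100,spare_die=0,guide_bush=0,capped_vial_a=0,open_vial=0,loose_cap=0)
for n in("scene","side","wrist"):
    c=capture(n);cv2.imwrite(f"pics/{n}0.png",c["frame"][...,::-1]);print(n,np.array(c["position"]))
    for q,z in Z.items():
        for m in mark_of(q,n)[:3]:
            print(q,round(m["confidence"],2),np.array(m["xy"]),atz(c,m["xy"],z))
E
python3 look.py
```

```text
[-2.126482    0.00899358 -2.94119627] [ 341.8355759  1128.61696922  669.08812859] [-0.13468794  0.          0.          0.          0.        ] 43.906772912419335 315.80117253375903 203.0743821141438
scene [ 341.8 1128.6  669.1]
crimper 0.66 [311.9 255. ] [527.7 286.7   0. ]
lever_pad 0.64 [323.8 242.6] [490.2 344.9  81. ]
stop_screw 0.64 [318.7 220.1] [515.8 267.7  81. ]
catch_pivot 0.69 [278.4 240. ] [581.1 354.7  82. ]
catch_pivot 0.52 [229.  247.6] [670.5 398.1  82. ]
catch_tab 0.85 [301.5 236. ] [532.5 356.9 100. ]
spare_die 0.51 [282.7 226.4] [618.7 191.6   0. ]
guide_bush 0.42 [261.7 238.6] [653.7 248.7   0. ]
capped_vial_a 0.91 [229.8 246.1] [716.5 290.3   0. ]
capped_vial_a 0.69 [254.7 258.5] [647.5 322.6   0. ]
open_vial 0.54 [384.4 195.5] [393.    3.7   0. ]
open_vial 0.16 [283. 223.] [621.7 177.4   0. ]
loose_cap 0.64 [361.7 249.9] [422.8 248.1   0. ]
side [192.8 878.1 453.8]
crimper 0.84 [300.2 257.2] [524.5 276.7   0. ]
grip_bar 0.22 [305.7 224.6] [578.  147.2   0. ]
lever_pad 0.78 [300.5 242.2] [487.6 340.5  81. ]
lever_pad 0.42 [270.  233.9] [553.8 338.4  81. ]
stop_screw 0.42 [306.8 222.4] [511.4 268.7  81. ]
catch_pivot 0.85 [261.4 229. ] [577.8 330.9  82. ]
catch_tab 0.72 [272.1 231.1] [537.2 355.7 100. ]
spare_die 0.66 [281.7 230.8] [615.  197.3   0. ]
guide_bush 0.52 [257.  240.3] [643.6 257.9   0. ]
capped_vial_a 0.8 [223.2 241.6] [709.2 295.1   0. ]
capped_vial_a 0.67 [233.9 253.6] [657.9 324.8   0. ]
open_vial 0.56 [401.  214.7] [385.    2.1   0. ]
loose_cap 0.69 [349.7 261.7] [425.7 248.8   0. ]
wrist [ 40.9 529.6 384.4]
```

View pics/scene0.png

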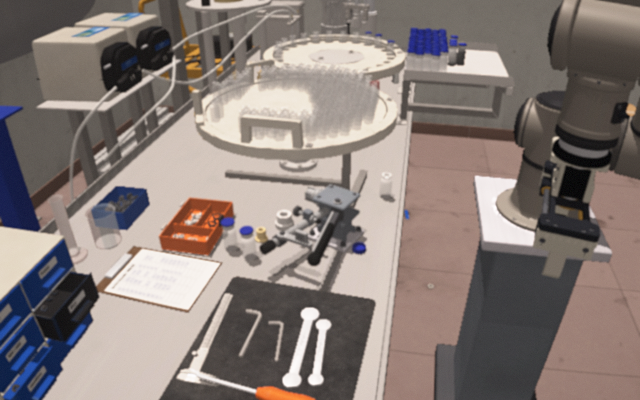

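View pics/side0.png

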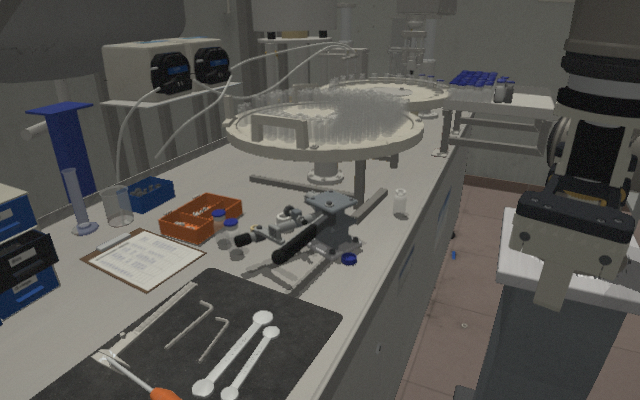

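Run:
```python
from h import *
o=get_obs();print(o["tcp_rot"],o["tool_pos"])
c=capture("wrist");R=Ro.from_euler("xyz",o["tcp_rot"]).as_matrix()
print("cam in tool",R.T@(c["position"]-o["tool_pos"]),R.T@RM(c))
s=capture("scene")
# carousel height
for p in [(300,140),(250,125),(340,140)]: print(dep(s,p))
d=np.array([410,350,300])-o["tool_pos"];print("move",R.T@d/200)
```

```text
[3.14146947e+00 1.48731629e-05 2.91673817e+00] [117.022734   511.83058581 226.74185114]
cam in tool [  78.12853124    0.33359989 -157.65300067] [[ 1.21823493e-03 -9.56974941e-01 -2.90168016e-01]
 [ 9.99999255e-01  1.14245657e-03  4.30549541e-04]
 [-8.05207646e-05 -2.90168324e-01  9.56975620e-01]]
[582.38778111 142.67530086 205.62467599]
[700.32517622 134.50886331 229.96146002]
[501.31451175  82.04659468 185.0376414 ]
move [-1.60842794 -0.46212098 -0.36632375]
```

servo_tool(
  slide=[
    [-0.3,-0.08,-0.3],
    [-0.55,-0.16,-0.37],
    [-0.8,-0.24,-0.37],
    [-0.8,-0.24,-0.37],
  ],
  rot=[
    [0,0,0],
    [0,0,0],
    [0,0,0],
    [0,0,0],
  ],
  claw=[0,0,0,0],
)

```text
time: 2.55
tool_pos: [265.5, 427.6, 301.3]
tcp_rot: [3.141, 0.001, 2.911]
contact_force: [-0.9, -0.5, -0.1]
grip_width: 55.9
```

servo_tool(
  slide=[
    [-0.3,-0.08,0],
    [-0.55,-0.16,0],
    [-0.8,-0.22,0],
    [-0.8,-0.22,0],
  ],
  rot=[
    [0,0,0.03],
    [0,0,0.05],
    [0,0,0.05],
    [0,0,0.05],
  ],
  claw=[0,0,0,0],
)

```text
time: 3.05
tool_pos: [410.2, 349.8, 299.8]
tcp_rot: [-3.141, -0.0, 2.756]
contact_force: [-0.6, 0.3, 0.3]
grip_width: 16.3
```

```bash
cat > fit.py <<'E'
from h import *
from scipy.optimize import least_squares
np.set_printoptions(precision=1,suppress=True)
# local crimper points; angle th catch
def pts(p,q,th,lev):
    x0,y0,a=p;Rz=np.array([[np.cos(a),-np.sin(a)],[np.sin(a),np.cos(a)]])
    g=lev-0.28
    L={"crimper":(0,0,0),"catch_pivot":(26,75,82),"catch_tab":(26-46*np.cos(th),75-46*np.sin(th),100),
     "lever_pad":(-20+120*np.sin(g)-9*np.cos(g),-65+120*np.cos(g)+9*np.sin(g),81)}[q]
    return np.r_[Rz@L[:2]+[x0,y0],L[2]]
def run(cams,tag):
    obs=[]
    for n in cams:
        c=capture(n);cv2.imwrite(f"pics/{n}{tag}.png",c["frame"][...,::-1])
        for q in("crimper","catch_pivot","catch_tab","lever_pad","stop_screw"):
            for m in mark_of(q,n)[:2]:
                z=dict(crimper=0,catch_pivot=82,catch_tab=100,lever_pad=81,stop_screw=81)[q]
                print(n,q,round(m["confidence"],2),np.array(m["xy"]),atz(c,m["xy"],z))
                if q!="stop_screw" and m["confidence"]>.5: obs.append((c,q,m["xy"],z))
    f=lambda v:np.concatenate([(pts(v[:3],q,v[3],v[4])-atz(c,xy,z))[:2] *(2 if c["position"][2]<550 and n=="wrist" else 1) for c,q,xy,z in obs]+[[20*(v[3]-.07),0]])
    r=least_squares(f,[526,282,-.384,.07,0],loss="soft_l1",f_scale=3)
    print("x0,y0,yaw,catch,lever",np.round(r.x,3))
    for c,q,xy,z in obs: print(q,(pts(r.x[:3],q,r.x[3],r.x[4])-atz(c,xy,z))[:2])
if __name__=="__main__":
    run(("scene","side","wrist"),"1")
E
python3 fit.py; python3 -c "print(__import__('h').get_obs()['grip_width'])"
```

```text
scene crimper 0.9 [313.4 252.1] [526.6 275.9   0. ]
scene catch_pivot 0.98 [278.3 240. ] [581.3 354.8  82. ]
scene catch_pivot 0.46 [323.4 242.4] [490.8 345.7  82. ]
scene catch_tab 0.86 [300.7 236.6] [533.6 359.2 100. ]
scene lever_pad 0.72 [324.3 243.4] [488.7 347.3  81. ]
scene lever_pad 0.37 [259.  238.7] [621.3 356.6  81. ]
scene stop_screw 0.67 [259.3 238. ] [621.4 354.1  81. ]
scene stop_screw 0.61 [322.8 222.7] [505.4 275.8  81. ]
side crimper 0.93 [301.3 256.6] [523.4 273.7   0. ]
side catch_pivot 0.86 [262.  229.1] [576.5 330.7  82. ]
side catch_tab 0.65 [223.5 245.3] [587.3 433.2 100. ]
side catch_tab 0.56 [273.2 231.7] [534.3 356.7 100. ]
side lever_pad 0.85 [299.2 243.2] [488.1 344.6  81. ]
side stop_screw 0.42 [307.3 222.9] [509.5 270.1  81. ]
wrist crimper 0.68 [313.7 237.9] [524.1 284.6   0. ]
wrist lever_pad 0.59 [342.3 223.5] [485.3 347.7  81. ]
x0,y0,yaw,catch,lever [523.7 277.5  -0.4  -0.1   0. ]
crimper [-2.9  1.6]
catch_pivot [ -3.8 -18.9]
catch_tab [ 3.8 -0.7]
lever_pad [-1.6 -1.4]
crimper [0.3 3.7]
catch_pivot [1.  5.2]
catch_tab [-49.9 -74.7]
catch_tab [3.1 1.8]
lever_pad [-1.   1.4]
crimper [-0.4 -7.1]
lever_pad [ 1.8 -1.8]
0.2520142250045372
```

View pics/wrist1.png

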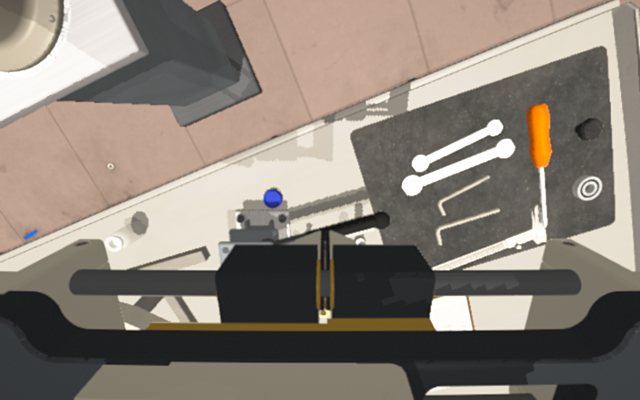

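servo_tool(
  slide=[
    [-0.25,0.08,-0.1],
    [-0.5,0.14,-0.15],
    [-0.75,0.2,-0.15],
    [-0.75,0.2,-0.15],
  ],
  rot=[
    [0,0,0],
    [0,0,0],
    [0,0,0],
    [0,0,0],
  ],
  claw=[0,0,0,0],
)

```text
time: 4.45
tool_pos: [565.5, 330.4, 328.1]
tcp_rot: [-3.139, -0.001, 2.756]
contact_force: [-1.1, 1.6, 0.3]
grip_width: 0.2
```

```bash
sed -i 's/"1")/"2")/; s/("scene","side","wrist")/("wrist",)/' fit.py; python3 fit.py
python3 - <<'E'
import cv2
i=cv2.imread('pics/wrist2.png');cv2.imwrite('pics/w2c.png',cv2.resize(i[60:360,120:520],(800,600),interpolation=cv2.INTER_CUBIC))
E
```

```text
wrist catch_pivot 0.91 [335.8 171.4] [574.  344.2  82. ]
wrist catch_tab 0.6 [338.4 144.2] [537.3 361.6 100. ]
wrist catch_tab 0.56 [304.4 225.4] [627.5 273.6 100. ]
wrist lever_pad 0.77 [314.7 110.6] [485.3 348.2  81. ]
wrist stop_screw 0.52 [275.6 153.2] [517.9 274.7  81. ]
x0,y0,yaw,catch,lever [530.2 282.2  -0.3  -0.   -0. ]
catch_pivot [ 6.4 -0.5]
catch_tab [ 0.  -1.7]
catch_tab [-90.1  86.4]
lever_pad [-0.   0.1]
```

View pics/w2c.png

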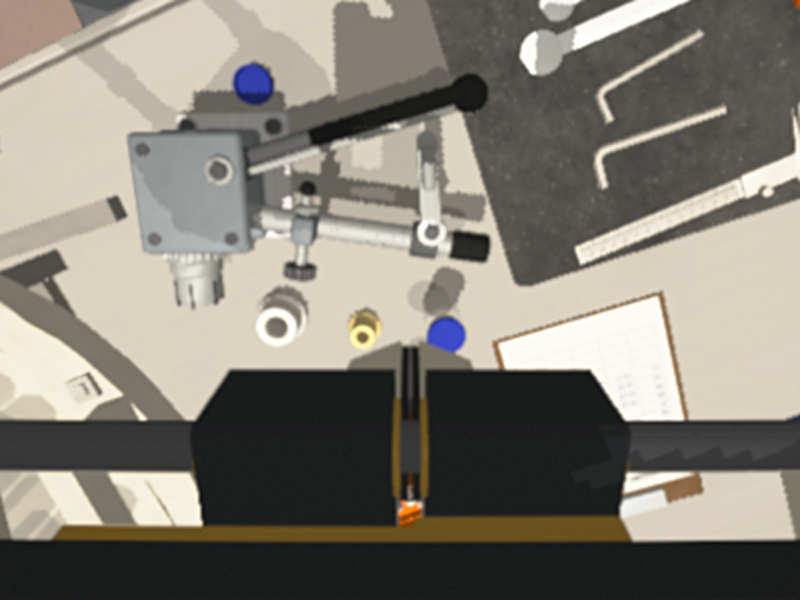

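```bash
cat > fit2.py <<'E'
from h import *
np.set_printoptions(precision=1,suppress=True)
c=capture("wrist")
F={"leverpiv":(218,170,117),"catchpiv":(431,232,94),"ball":(470,92,81),"capend":(489,247,68),"screwtip":(307,190,81),"lug":(305,226,97),"pad":(393,103,85)}
W={k:atz(c,(v[0]/2+120,v[1]/2+60),v[2]) for k,v in F.items()}
for k,(u,v,z) in F.items(): print(k,W[k],dep(c,(u/2+120,v/2+60)))
for u,v in [(128,132),(245,130),(252,250),(135,256)]: print("head",dep(c,(u/2+120+(2 if u<200 else -2),v/2+60+(2 if v<200 else -2))))
for v in range(135,235,8): print("catch",v,dep(c,(429/2+120,v/2+60)))
L={"leverpiv":(-20,-65),"catchpiv":(26,75),"capend":(26,124)}
A=np.array([L[k] for k in L]);B=np.array([W[k][:2] for k in L])
a0,b0=A.mean(0),B.mean(0);a,b=A-a0,B-b0
yaw=np.arctan2((a[:,0]*b[:,1]-a[:,1]*b[:,0]).sum(),(a*b).sum())
R=np.array([[np.cos(yaw),-np.sin(yaw)],[np.sin(yaw),np.cos(yaw)]]);t=b0-R@a0
print("yaw",round(yaw,3),"t",t,"res",A@R.T+t-B)
for k in W: print(k,"in crimper",R.T@(W[k][:2]-t))
E
python3 fit2.py
```

```text
leverpiv [480.7 232.4 117. ] [480.6 231.2 113.7]
catchpiv [575.  344.4  94. ] [575.1 344.4  93.2]
ball [496.7 403.7  81. ] [496.5 402.4  93.7]
capend [607.8 380.   68. ] [626.9 382.9   0.1]
screwtip [516.3 272.6  81. ] [516.1 273.3  84.3]
lug [537.6 264.3  97. ] [537.8 264.   95.9]
pad [484.  352.3  85. ] [483.  350.3   0. ]
head [425.9 137.6   0.4]
head [462.4 240.1  59.6]
head [534.9 223.1 103.6]
head [516.1  92.7  -0.8]
catch 135 [512.6 367.3  87.6]
catch 143 [517.5 365.4  89. ]
catch 151 [521.  363.3 107.4]
catch 159 [525.5 361.5 110.8]
catch 167 [530.3 359.6 110.8]
catch 175 [535.2 357.7 110.1]
catch 183 [540.  355.8 111. ]
catch 191 [545.1 353.9 109.6]
catch 199 [553.5 351.4  88.8]
catch 207 [558.7 349.4  89.1]
catch 215 [564.  347.3  89.5]
catch 223 [569.4 345.2  89.2]
catch 231 [574.1 343.3  92.3]
yaw -0.451 t [525.4 283.4] res [[-1.6  1.2]
 [ 6.5 -4.9]
 [-4.9  3.7]]
leverpiv in crimper [-18.  -65.4]
catchpiv in crimper [18.  76.5]
ball in crimper [-78.3  95.8]
capend in crimper [ 32.  122.9]
screwtip in crimper [ -3.5 -13.7]
lug in crimper [ 19.3 -11.9]
pad in crimper [-67.3  44. ]
```

servo_tool(
  slide=[
    [0.2,0.2,0.1],
    [0.255,0.258,0.4],
    [0.255,0.258,0.7],
    [0.255,0.258,0.95],
    [0.255,0.258,0.95],
  ],
  rot=[
    [0,0,0],
    [0,0,0],
    [0,0,0],
    [0,0,0],
    [0,0,0],
  ],
  claw=[0,0,0,0,0],
)

```text
time: 5.42
tool_pos: [531.7, 398.0, 137.2]
tcp_rot: [-3.135, -0.005, 2.761]
contact_force: [0.6, 0.2, 0.3]
grip_width: 0.5
```

```bash
cat > st.py <<'E'
from h import *
def C(p): 
    d=np.array(p[:2])-[523,284.4];s,k=np.sin(-.38),np.cos(-.38);return np.round([k*d[0]+s*d[1],-s*d[0]+k*d[1],p[2]],1)
def show():
    o=get_obs();f=o["contact_force"];s,k=np.sin(-.38),np.cos(-.38)
    print("t",round(o["time"],2),"C",C(o["tool_pos"]),"F_C",np.round([k*f[0]+s*f[1],-s*f[0]+k*f[1],f[2]],1),"rot",np.round(o["tcp_rot"],3))
def crop(n,name,x0,y0,w,h,s=2):
    c=capture(n);cv2.imwrite("pics/"+name,cv2.resize(c["frame"][y0:y0+h,x0:x0+w,::-1],None,fx=s,fy=s,interpolation=cv2.INTER_CUBIC));return c
E
python3 - <<'E'
from st import *
show();crop("side","s3.png",190,160,200,150,4)
E
```

```text
t 5.42 C [-34.  108.8 137.2] F_C [0.5 0.4 0.3] rot [-3.135 -0.005  2.761]
```

View pics/s3.png

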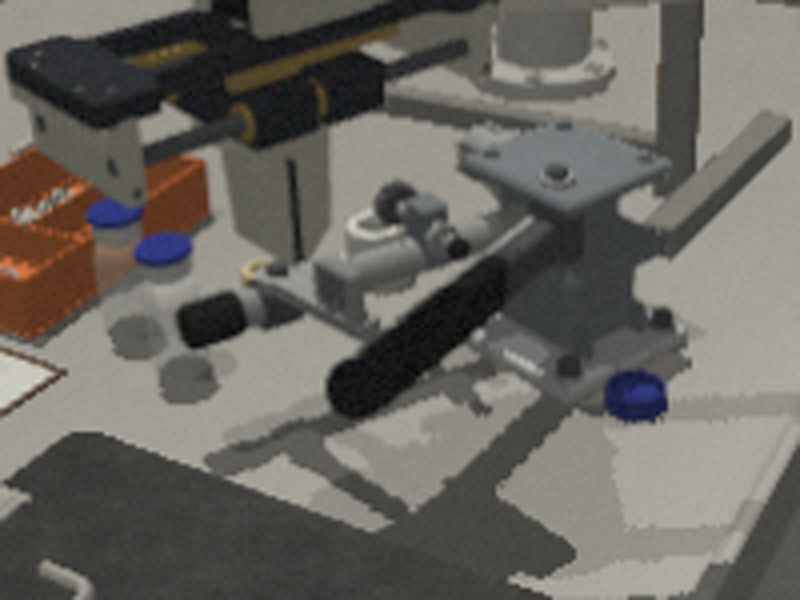

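servo_tool(
  slide=[
    [0,0,0.1],
    [0,0,0.21],
    [0,0,0.21],
    [0,0,0.21],
  ],
  rot=[
    [0,0,0],
    [0,0,0],
    [0,0,0],
    [0,0,0],
  ],
  claw=[0,0,0,0],
)

```text
time: 5.98
tool_pos: [535.7, 399.7, 101.8]
tcp_rot: [3.138, 0.003, 2.76]
contact_force: [-0.3, 0.5, -1.5]
grip_width: 0.4
```

Run:
```python
from st import *
show();c=crop("scene","s4.png",230,170,160,120,5)
print([ (proj(c,get_obs()["tool_pos"])[0]-[230,170])*5])
```

```text
t 5.97 C [-31.  111.8 101.8] F_C [-0.5  0.4 -1.5] rot [3.138e+00 3.000e-03 2.760e+00]
[array([324.24485842, 390.3360806 ])]
```

View pics/s4.png

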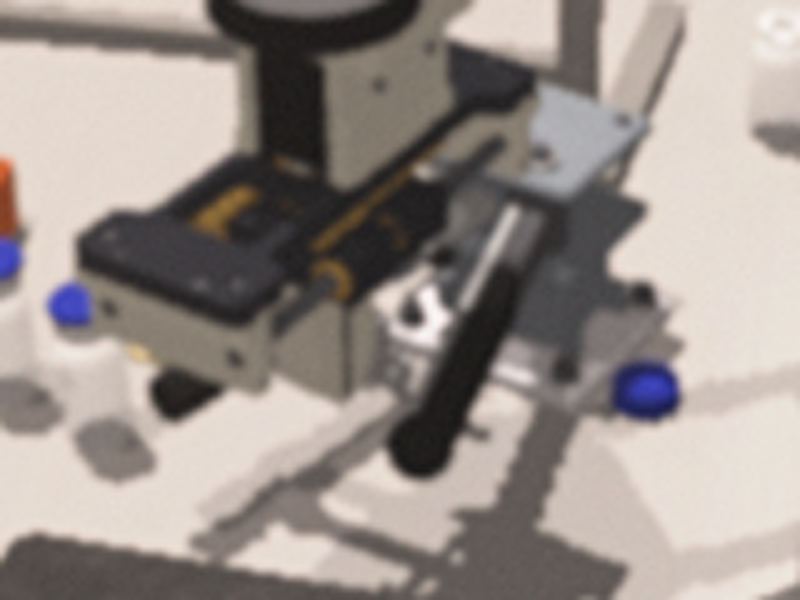

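servo_tool(
  slide=[
    [0,-0.03,0],
    [0,-0.0575,0],
    [0,-0.09,0],
    [0,-0.12,0],
    [0,-0.15,0],
  ],
  rot=[
    [0,0,0],
    [0,0,0],
    [0,0,0],
    [0,0,0],
    [0,0,0],
  ],
  claw=[0,0,0,0,0],
)

```text
time: 6.65
tool_pos: [523.4, 370.8, 98.9]
tcp_rot: [3.141, 0.0, 2.76]
contact_force: [1.0, 0.8, 0.1]
grip_width: 0.1
```

Run:
```python
from st import *
show()
c=capture("wrist")
for m in silhouettes("catch_tab","wrist")[:2]: print(m["confidence"],m["box"])
for n in("scene","side"):
  c=capture(n)
  for m in mark_of("catch_tab",n)[:2]: print(n,m["confidence"],C(atz(c,m["xy"],100)))
show()
```

```text
t 6.65 C [-31.7  80.4  98.9] F_C [0.6 1.2 0.1] rot [3.141 0.    2.76 ]
0.68 [278.2, 225.9, 326.3, 323.8]
0.47 [2.4, 165.0, 373.4, 328.1]
side 0.67 [-10.4  63.7 100. ]
t 6.95 C [-32.   80.6  98.6] F_C [ 0.9  0.1 -0. ] rot [-3.141 -0.     2.76 ]
```

servo_tool(
  slide=[
    [-0.015,-0.025,0.01],
    [-0.03,-0.051,0.01],
    [-0.0525,-0.096,0.01],
    [-0.0845,-0.137,0.01],
    [-0.1255,-0.1715,0.01],
  ],
  rot=[
    [0,0,0],
    [0,0,0],
    [0,0,0],
    [0,0,0],
    [0,0,0],
  ],
  claw=[0,0,0,0,0],
)

```text
time: 7.58
tool_pos: [534.1, 329.1, 96.9]
tcp_rot: [3.141, 0.0, 2.759]
contact_force: [-0.2, 0.3, 0.1]
grip_width: 0.4
```

Run:
```python
from st import *
show()
for n in("scene","side"):
  c=capture(n)
  for m in mark_of("catch_tab",n)[:2]: print(n,m["confidence"],C(atz(c,m["xy"],100)))
show()
```

```text
t 7.58 C [-6.2 45.6 96.9] F_C [-0.3  0.2  0.1] rot [3.141 0.    2.759]
scene 0.67 [  4.2  37.1 100. ]
side 0.56 [  9.   35.9 100. ]
side 0.45 [-176.    44.5  100. ]
t 7.78 C [-6.4 45.9 96.8] F_C [ 0.2 -0.6 -0. ] rot [-3.141  0.     2.759]
```

servo_tool(
  slide=[
    [-0.02,-0.01,0],
    [-0.038,-0.02,0],
    [-0.055,-0.027,0],
    [-0.068,-0.03,0],
    [-0.0775,-0.0315,0],
  ],
  rot=[
    [0,0,0],
    [0,0,0],
    [0,0,0],
    [0,0,0],
    [0,0,0],
  ],
  claw=[0,0,0,0,0],
)

```text
time: 8.4
tool_pos: [545.9, 318.1, 96.7]
tcp_rot: [-3.142, -0.0, 2.76]
contact_force: [-1.3, 0.3, 0.4]
grip_width: 0.4
```

Run:
```python
from st import *
show()
for n in("scene","side"):
  c=capture(n)
  for m in mark_of("catch_tab",n)[:2]: print(n,m["confidence"],C(atz(c,m["xy"],100)))
show()
```

```text
t 8.4 C [ 8.8 39.8 96.7] F_C [-1.3 -0.2  0.4] rot [-3.142 -0.     2.76 ]
scene 0.55 [ 27.3  27.  100. ]
side 0.48 [ 29.3  26.1 100. ]
t 8.6 C [ 8.8 39.8 96.7] F_C [-0.5 -1.1 -0.1] rot [-3.142  0.     2.76 ]
```

servo_tool(
  slide=[
    [-0.004,0,0],
    [-0.008,0,0],
    [-0.012,0,0],
    [-0.015,0,0],
  ],
  rot=[
    [0,0,0],
    [0,0,0],
    [0,0,0],
    [0,0,0],
  ],
  claw=[0,0,0,0],
)

```text
time: 9.1
tool_pos: [547.9, 317.2, 96.6]
tcp_rot: [-3.141, -0.002, 2.76]
contact_force: [-4.5, -0.2, 1.9]
grip_width: -0.2
```

servo_tool(
  slide=[
    [0.04,0,0],
    [0.05,0,-0.15],
    [0.05,0,-0.45],
    [-0.05,0.09,-0.75],
    [-0.07,0.09,-1],
  ],
  rot=[
    [0,0,0],
    [0,0,0],
    [0,0,0],
    [0,0,0],
    [0,0,0],
  ],
  claw=[0,0,0,0,0],
)

```text
time: 9.72
tool_pos: [569.1, 329.1, 299.0]
tcp_rot: [3.14, 0.002, 2.76]
contact_force: [-0.8, 0.9, -0.8]
grip_width: 0.7
```

servo_tool(
  slide=[
    [0,0,-0.16],
    [0,0,-0.16],
    [0,0,-0.16],
  ],
  rot=[
    [0,0,0],
    [0,0,0],
    [0,0,0],
  ],
  claw=[0,0,0],
)

```text
time: 10.1
tool_pos: [567.9, 328.6, 327.3]
tcp_rot: [-3.14, -0.001, 2.76]
contact_force: [0.9, -0.5, -0.8]
grip_width: 0.4
```

Run:
```python
from st import *
show();c=crop("wrist","w5.png",140,60,300,200,2.6)
P=dep(c,np.array([335,177])+0);print(C(P))
for q,z in(("catch_tab",100),("lever_pad",81),("catch_pivot",82)):
  for m in mark_of(q,"wrist")[:2]: print(q,m["confidence"],C(atz(c,m["xy"],z)))
```

```text
t 10.1 C [ 25.3  57.7 327.3] F_C [ 1.  -0.1 -0.8] rot [-3.14e+00 -1.00e-03  2.76e+00]
[33.7 72.4 92.7]
catch_tab 0.66 [ 20.7  74.9 100. ]
catch_tab 0.59 [-57.7  48.9 100. ]
lever_pad 0.55 [-56.7  45.2  81. ]
catch_pivot 0.82 [26.3 79.5 82. ]
```

View pics/w5.png

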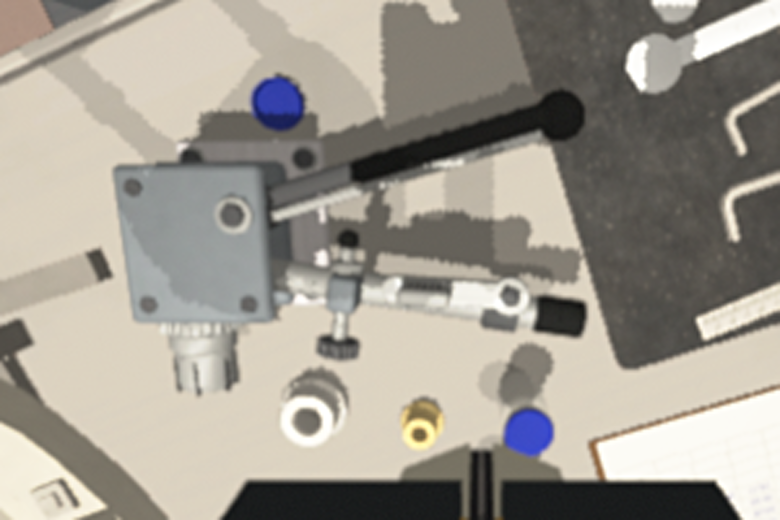

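servo_tool(
  slide=[
    [0.25,0,0],
    [0.5,0,0.1],
    [0.61,0,0.35],
    [0.61,0,0.6],
    [0.61,0,0.6],
  ],
  rot=[
    [0,0,0],
    [0,0,0],
    [0,0,0],
    [0,0,0],
    [0,0,0],
  ],
  claw=[0,0,0,0,0],
)

```text
time: 10.92
tool_pos: [452.7, 373.0, 204.9]
tcp_rot: [-3.134, -0.005, 2.76]
contact_force: [-0.0, -0.3, -0.7]
grip_width: 0.4
```

servo_tool(
  slide=[
    [0,0,0.2],
    [0,0,0.4],
    [0,0,0.6],
    [0,0,0.68],
    [0,0,0.68],
  ],
  rot=[
    [0,0,0],
    [0,0,0],
    [0,0,0],
    [0,0,0],
    [0,0,0],
  ],
  claw=[0,0,0,0,0],
)

```text
time: 11.55
tool_pos: [455.8, 374.3, 73.3]
tcp_rot: [3.141, 0.0, 2.759]
contact_force: [0.0, 0.2, 0.7]
grip_width: 0.4
```

Run:
```python
from st import *
show();capture("side");capture("side");show()
```

```text
t 11.55 C [-95.7  58.6  73.3] F_C [-0.   0.2  0.7] rot [3.141 0.    2.759]
t 11.65 C [-95.3  59.3  74.7] F_C [-0.  -0.3  0.5] rot [3.139e+00 2.000e-03 2.760e+00]
```

servo_tool(
  slide=[
    [-0.08,0,0],
    [-0.125,0,0],
    [-0.16,0,0],
    [-0.195,0,0],
    [-0.23,0,0],
  ],
  rot=[
    [0,0,0],
    [0,0,0],
    [0,0,0],
    [0,0,0],
    [0,0,0],
  ],
  claw=[0,0,0,0,0],
)

```text
time: 12.28
tool_pos: [497.9, 357.1, 72.6]
tcp_rot: [3.141, -0.001, 2.76]
contact_force: [-3.2, 4.0, 0.1]
grip_width: -0.1
```

Run:
```python
from st import *
show();capture("side");show()
```

```text
t 12.28 C [-50.3  58.2  72.6] F_C [-4.5  2.6  0.1] rot [ 3.141e+00 -1.000e-03  2.760e+00]
t 12.32 C [-49.4  58.1  72.7] F_C [-3.4  1.8 -0.9] rot [3.141 0.    2.759]
```

servo_tool(
  slide=[
    [-0.01,0,0],
    [-0.02,0,0],
    [-0.03,0,0],
  ],
  rot=[
    [0,0,0],
    [0,0,0],
    [0,0,0],
  ],
  claw=[0,0,0],
)

```text
time: 12.7
tool_pos: [503.0, 355.0, 72.6]
tcp_rot: [3.141, -0.0, 2.76]
contact_force: [-2.9, 4.2, 0.1]
grip_width: 0.4
```

servo_tool(
  slide=[
    [-0.01,0,0],
    [-0.01,0,0],
  ],
  rot=[
    [0,0,0],
    [0,0,0],
  ],
  claw=[0,0],
)

```text
time: 12.95
tool_pos: [505.0, 354.3, 72.6]
tcp_rot: [3.141, -0.0, 2.76]
contact_force: [-3.1, 4.3, -0.5]
grip_width: 0.6
```

Run:
```python
from st import *
show();capture("side");show()
```

```text
t 12.95 C [-42.6  58.2  72.6] F_C [-4.4  2.8 -0.5] rot [ 3.141 -0.     2.76 ]
t 13.0 C [-42.7  58.2  72.7] F_C [-3.7  1.9 -0.2] rot [ 3.141 -0.     2.76 ]
```

servo_tool(
  slide=[
    [-0.0075,0,0],
    [-0.015,0,0],
    [-0.015,0,0],
  ],
  rot=[
    [0,0,0],
    [0,0,0],
    [0,0,0],
  ],
  claw=[0,0,0],
)

```text
time: 13.38
tool_pos: [507.7, 353.2, 72.7]
tcp_rot: [3.141, -0.0, 2.76]
contact_force: [-2.7, 4.4, -0.1]
grip_width: 0.2
```

servo_tool(
  slide=[
    [-0.0075,0,0],
    [-0.015,0,0],
    [-0.015,0,0],
  ],
  rot=[
    [0,0,0],
    [0,0,0],
    [0,0,0],
  ],
  claw=[0,0,0],
)

```text
time: 13.75
tool_pos: [510.4, 352.3, 72.7]
tcp_rot: [3.141, -0.001, 2.76]
contact_force: [-3.0, 4.9, -0.2]
grip_width: 0.5
```

servo_tool(
  slide=[
    [-0.005,0,0],
    [-0.01,0,0],
    [-0.01,0,0],
  ],
  rot=[
    [0,0,0],
    [0,0,0],
    [0,0,0],
  ],
  claw=[0,0,0],
)

```text
time: 14.12
tool_pos: [512.0, 351.7, 72.7]
tcp_rot: [3.141, -0.001, 2.76]
contact_force: [-4.2, 5.5, 0.4]
grip_width: 0.1
```

servo_tool(
  slide=[
    [-0.005,0,0],
    [-0.01,0,0],
    [-0.01,0,0],
  ],
  rot=[
    [0,0,0],
    [0,0,0],
    [0,0,0],
  ],
  claw=[0,0,0],
)

```text
time: 14.5
tool_pos: [513.6, 351.2, 72.7]
tcp_rot: [3.141, -0.002, 2.76]
contact_force: [-4.9, 6.6, 1.3]
grip_width: 0.5
```

Run:
```python
from st import *
show();c=crop("scene","s6.png",230,170,160,120,5)
for q in("lever_pad","stop_screw"):
  for m in mark_of(q,"scene")[:2]: print(q,m["confidence"],C(atz(c,m["xy"],81)))
```

```text
t 14.5 C [-33.5  58.5  72.7] F_C [-7.   4.3  1.3] rot [ 3.141e+00 -2.000e-03  2.760e+00]
lever_pad 0.68 [-23.4  53.2  81. ]
```

servo_tool(
  slide=[
    [-0.005,0.005,0],
    [-0.01,0.01,0],
    [-0.01,0.01,0],
  ],
  rot=[
    [0,0,0],
    [0,0,0],
    [0,0,0],
  ],
  claw=[0,0,0],
)

```text
time: 15.02
tool_pos: [514.4, 351.0, 72.5]
tcp_rot: [-3.138, -0.005, 2.76]
contact_force: [-11.3, 1.0, 5.5]
grip_width: 0.5
```

```bash
python3 -c "
from st import *
show()"
```

```text
t 15.03 C [-32.7  58.7  72.5] F_C [-10.9  -3.2   5.5] rot [-3.138 -0.005  2.76 ]
```

servo_tool(
  slide=[
    [-0.004,-0.002,0],
    [-0.008,-0.004,0],
    [-0.008,-0.004,0],
    [-0.008,-0.004,0],
  ],
  rot=[
    [0,0,0],
    [0,0,0],
    [0,0,0],
    [0,0,0],
  ],
  claw=[0,0,0,0],
)

```text
time: 15.52
tool_pos: [514.8, 350.8, 72.5]
tcp_rot: [-3.139, -0.006, 2.76]
contact_force: [-13.4, 5.9, 5.5]
grip_width: 0.8
```

```bash
python3 -c "
from st import *
show()"
```

```text
t 15.53 C [-32.2  58.6  72.5] F_C [-14.6   0.5   5.5] rot [-3.139 -0.006  2.76 ]
```

View pics/s6.png

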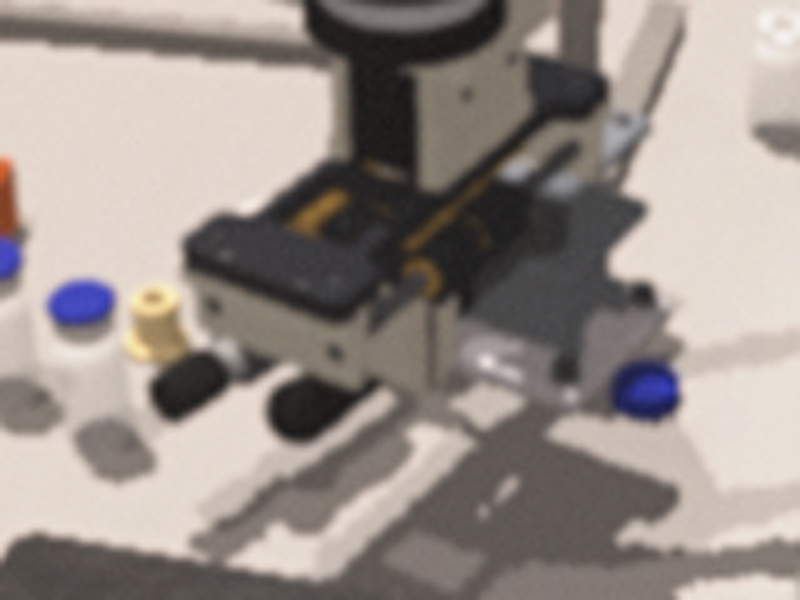

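servo_tool(
  slide=[
    [0.05,-0.005,0],
    [0.12,-0.012,0],
    [0.19,-0.02,0],
    [0.26,-0.02,0],
    [0.31,-0.02,0],
  ],
  rot=[
    [0,0,0],
    [0,0,0],
    [0,0,0],
    [0,0,0],
    [0,0,0],
  ],
  claw=[0,0,0,0,0],
)

```text
time: 16.15
tool_pos: [459.1, 369.9, 73.1]
tcp_rot: [3.14, 0.001, 2.76]
contact_force: [-0.3, 0.2, -0.0]
grip_width: 0.5
```

servo_tool(
  slide=[
    [0,0,0],
    [0,0,0],
    [0,0,0],
    [0,0,0],
  ],
  rot=[
    [0,0,0],
    [0,0,0],
    [0,0,0],
    [0,0,0],
  ],
  claw=[0,0,0,0],
)

```text
time: 16.65
tool_pos: [459.6, 369.3, 72.7]
tcp_rot: [3.141, 0.0, 2.759]
contact_force: [0.8, 0.6, -0.3]
grip_width: 0.4
```

Run:
```python
from st import *
show();c=crop("scene","s7.png",230,170,160,120,5)
for n in("scene","side"):
  c=capture(n)
  for q,z in(("lever_pad",81),("catch_tab",100)):
    for m in mark_of(q,n)[:2]: print(n,q,m["confidence"],C(atz(c,m["xy"],z)))
show()
```

```text
t 16.65 C [-90.4  55.3  72.7] F_C [ 0.6  0.9 -0.3] rot [3.141 0.    2.759]
scene lever_pad 0.57 [-54.2  46.7  81. ]
scene catch_tab 0.5 [ 33.   26.2 100. ]
side lever_pad 0.61 [-48.7  40.2  81. ]
t 17.0 C [-90.7  55.3  72.7] F_C [ 0.3  0.1 -0.7] rot [ 3.142 -0.     2.76 ]
```

View pics/s7.png

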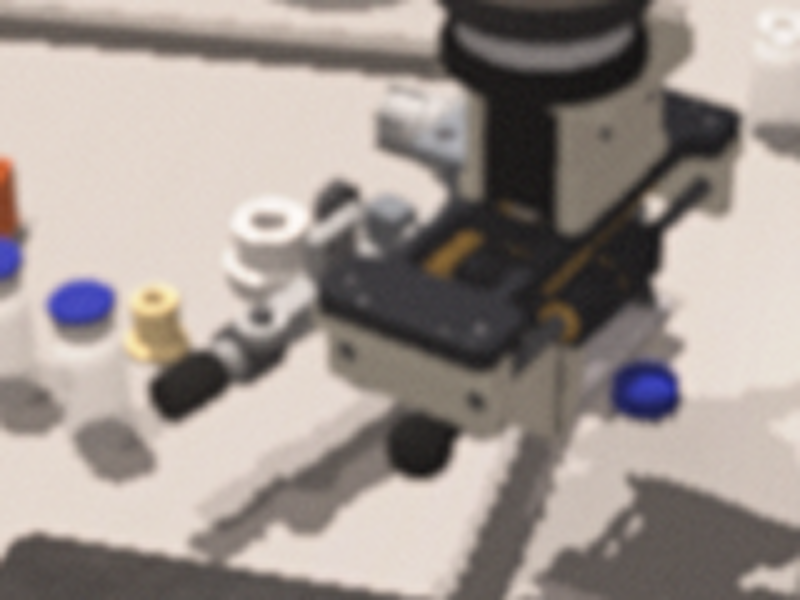

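servo_tool(
  slide=[
    [-0.09,0,0],
    [-0.14,0.003,0],
    [-0.185,0.008,0],
    [-0.225,0.012,0],
    [-0.26,0.016,0],
  ],
  rot=[
    [0,0,0.014],
    [0,0,0.014],
    [0,0,0.014],
    [0,0,0.014],
    [0,0,0.014],
  ],
  claw=[0,0,0,0,0],
)

```text
time: 17.62
tool_pos: [508.9, 353.2, 72.6]
tcp_rot: [3.141, -0.001, 2.716]
contact_force: [-4.4, 3.3, -0.8]
grip_width: 0.4
```

servo_tool(
  slide=[
    [-0.01,0.001,0],
    [-0.02,0.002,0],
    [-0.025,0.002,0],
    [-0.03,0.002,0],
    [-0.03,0.002,0],
  ],
  rot=[
    [0,0,0],
    [0,0,0],
    [0,0,0],
    [0,0,0],
    [0,0,0],
  ],
  claw=[0,0,0,0,0],
)

```text
time: 18.25
tool_pos: [513.9, 351.6, 72.6]
tcp_rot: [3.141, -0.001, 2.716]
contact_force: [-3.0, 6.1, -0.3]
grip_width: 0.5
```

```bash
python3 -c "
from st import *
show()"
```

```text
t 18.25 C [-33.4  59.   72.6] F_C [-5.   4.6 -0.3] rot [ 3.141e+00 -1.000e-03  2.716e+00]
```

servo_tool(
  slide=[
    [-0.005,0.003,0],
    [-0.01,0.005,0],
    [-0.01,0.005,0],
  ],
  rot=[
    [0,0,0],
    [0,0,0],
    [0,0,0],
  ],
  claw=[0,0,0],
)

```text
time: 18.62
tool_pos: [514.8, 351.2, 72.6]
tcp_rot: [-3.14, -0.003, 2.716]
contact_force: [-8.1, 3.9, 2.8]
grip_width: 0.2
```

```bash
python3 -c "
from st import *
show()"
```

```text
t 18.62 C [-32.4  59.1  72.6] F_C [-8.9  0.6  2.8] rot [-3.140e+00 -3.000e-03  2.716e+00]
```

servo_tool(
  slide=[
    [-0.005,0,0],
    [-0.01,0,0],
    [-0.01,0,0],
    [-0.01,0,0],
  ],
  rot=[
    [0,0,0],
    [0,0,0],
    [0,0,0],
    [0,0,0],
  ],
  claw=[0,0,0,0],
)

```text
time: 19.12
tool_pos: [515.5, 351.0, 72.6]
tcp_rot: [-3.14, -0.005, 2.717]
contact_force: [-12.9, 4.8, 5.3]
grip_width: 0.4
```

Run:
```python
from st import *
show();capture("side")
for i in range(5): capture("side");show()
```

```text
t 19.12 C [-31.7  59.1  72.6] F_C [-13.8  -0.4   5.3] rot [-3.14  -0.005  2.717]
t 19.23 C [-31.7  59.1  72.6] F_C [-13.7   0.    4.9] rot [-3.14  -0.005  2.717]
t 19.27 C [-31.7  59.1  72.6] F_C [-13.    1.4   5.4] rot [-3.14  -0.005  2.717]
t 19.32 C [-31.7  59.1  72.6] F_C [-13.4   0.8   4.8] rot [-3.14  -0.005  2.717]
t 19.38 C [-31.7  59.1  72.6] F_C [-13.3   1.7   4.6] rot [-3.14  -0.005  2.717]
t 19.43 C [-31.7  59.1  72.6] F_C [-13.3   1.6   6. ] rot [-3.14  -0.005  2.717]
```

servo_tool(
  slide=[
    [-0.003,0,0],
    [-0.005,0,0],
    [-0.005,0,0],
    [-0.005,0,0],
    [-0.005,0,0],
  ],
  rot=[
    [0,0,0],
    [0,0,0],
    [0,0,0],
    [0,0,0],
    [0,0,0],
  ],
  claw=[0,0,0,0,0],
)

```text
time: 20.05
tool_pos: [515.8, 350.9, 72.6]
tcp_rot: [-3.139, -0.006, 2.717]
contact_force: [-13.3, 6.4, 5.7]
grip_width: 0.2
```

Run:
```python
from st import *
show();crop("scene","s8.png",210,160,200,150,4)
for i in range(4): capture("side");show()
```

```text
t 20.05 C [-31.4  59.1  72.6] F_C [-14.7   1.    5.7] rot [-3.139 -0.006  2.717]
t 20.15 C [-31.4  59.1  72.6] F_C [-15.6   0.4   6.3] rot [-3.139 -0.006  2.717]
t 20.2 C [-31.4  59.1  72.6] F_C [-16.    0.8   5.2] rot [-3.139 -0.006  2.717]
t 20.25 C [-31.4  59.1  72.6] F_C [-15.3   1.    5.7] rot [-3.139 -0.006  2.717]
t 20.3 C [-31.4  59.1  72.6] F_C [-15.4   0.7   5.5] rot [-3.139 -0.006  2.717]
```

View pics/s8.png

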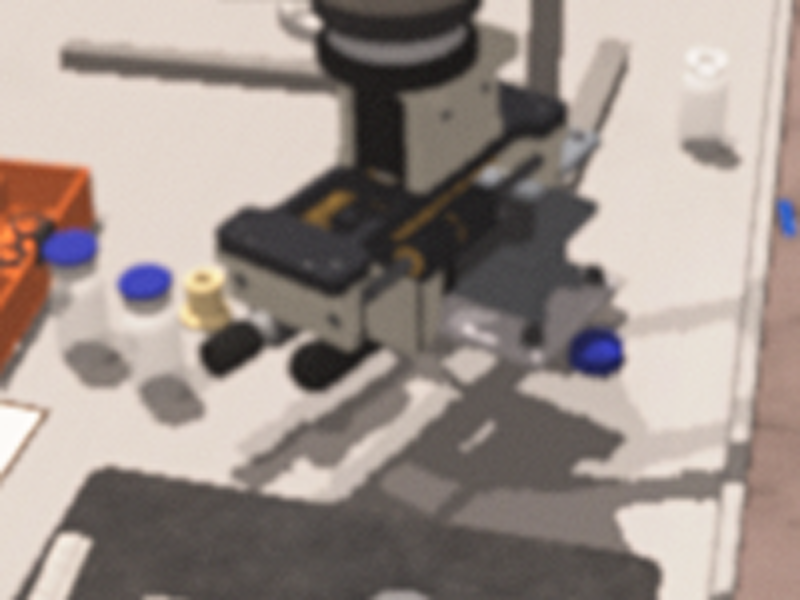

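```bash
python3 -c "
from plant import close_job
print(close_job())"
```

```text
the job is handed in; nothing more can be done
None
```

The stop check is done and handed in at about 20 s of the 67 s allowed, with the lever still held on its stop screw.

- **Catch:** I pushed the thumb tab round with the shut fingertips until I felt its end, about 4.5 N. The wrist picture then showed the catch lying along the bar.
- **First press:** The fingers' outer side brought the lever onto the stop at an estimated 0.32 rad. The force then rose steeply to about 15 N.
- **Spring-back:** I backed the fingers fully clear. The ball tip returned to its starting place in the scene picture, and the force on the fingers was near zero.
- **Second press:** The lever met the stop again at the same place, to within about 1 mm. It is held there at 15 to 16 N into the lever, steady over the last readings, with about 5.5 N upward from friction.
- **Final picture:** It shows a clear gap between lever and bar, and the bystanders in view stand where they were. The gripper hid the spare die and the catch in this view. The catch was last seen folded, and the die in its place, after the spring-back.

**Checks that disagreed:** The networks' lever-pad marks at rest after the spring-back were 8 to 15 mm off the expected place. I relied on the ball's picture position there instead. They also gave some false tab marks, which I discarded. I never measured the lever angle directly; it is worked out from the finger position.

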